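Hook the brake spring onto its anchor post

ROBOT

A 6-joint arm with a two-finger parallel gripper is mounted at the origin on a cart in front of the work surface, level with it; the furniture and walls round the work are solid. World frame = base frame: x ahead of the robot, y to its left, z up, the work surface at z = 0. Lengths are in mm, angles in rad, forces in N, time in s.
With the tool pointing down it reaches from about 350 to 975 mm from the base axis. Payload 7.1 kg.
Tool frame: the origin (TCP) lies between the finger pads; the fingertips stand 19 mm ahead of it and the grasp point (between the pads) is the TCP (ctrl.tcp_to_tips is the distance from the TCP to the fingertips, in mm); z points along the fingers, y is the line along which they close (so a half turn about z gives the same grasp; the last joint's range is limited). The gripper opens to 88 mm and grips with 3 to 60 N. Pads are 20 mm wide; open, the fingers measure 115 mm over their backs; the gripper's body (75 mm by 178 mm) begins 61 mm behind the grasp point.
Start: joints at [-1.318, 0.423, 1.63, -0, 1.089, -0.019], TCP at [167.81, -602.034, 217.275] pointing down, gripper open.
Joint ranges: [-3, 3], [-0.9, 2.11], [0.09, 2.58], [-1.31, 4.45], [0.11, 2.69], [-2.54, 2.54]. Speed limits (rad/s): [2.39, 2.39, 3.01, 3.14, 3.14, 3.14].

INTERFACE

Orientations are given as a rotation vector (axis times angle).
In Python, from workcell import status, optics, ctrl gives the robot as it stands. The module is installed in compiled form; this text tells all that it offers.
- The arm moves only by the shell command python3 -m inch 'ROWS'. ROWS is JSON, a list that holds one entry, the list of rows, each a list of 7 numbers: the shift along the tool's x, y, z in mm, then the turn, a rotation vector about the tool's x, y, z in rad, then the opening in per cent of the stroke, from 0 (shut) to 100 (fully open). A call has 1 to 20 rows; each row is the pose to reach, as a shift and turn from the pose commanded when the call began, along the tool's axes at that moment; what a row does not reach only later rows make up. A row lasts 1/10 s, in which the tool goes at most 50 mm and 8.59 degrees, less where a joint would pass 70% of its speed; a pose out of reach is approached as far as the arm can. A call with a gripper value outside its range is refused whole. The fingers move at their own pace and stop on an object; the grip force is fixed at half the most. Time passes only in rows, so rows that repeat a pose let the fingers close. It gives the time, the measured TCP pose, the force, the opening and the grip force at its end, in the units of the state.
- status.get_obs(): the state, without advancing time (a new reading comes with each control period).
- optics.get_image(name): name is "scene" or "top"; returns a dict with "frame" (420x560x3 uint8, red, green, blue), "fx", "fy", "cx", "cy" (pixels), "k1" (the pictures are not rectified: a ray, as slopes to the right and down, at radius r is drawn at 1 + k1 r^2 times it, then the intrinsics apply), "rvec" (rotation vector, rad) and "tvec" (3), from world to camera coordinates, as OpenCV has them. Camera axes: x right, y down, z forward; pixel columns grow to the right and rows downward; lengths in mm; the calibration is good to about 2 mm. A picture is of the moment at which its call begins. There is no depth.
- ctrl.close_job(): hands the job in; it is judged then, once.
The state is a dict: "t": time; "qpos": joint angles; "qvel": joint speeds; "joint_torque": joint torques, N m; "ee_pos": TCP position; "orientation": TCP orientation; "ft_force": force on the tool from outside, world axes, zero at the start; "moment": the same for the moment, N m; "width": finger opening in mm; "grasp_force": force on a finger pad.
Only numpy, scipy, OpenCV 4.12 (cv2) and the standard library are available. Lean on these libraries where they do the work, as an engineer would, in place of code of your own. Each camera call takes 0.05 s, during which the arm holds its last target. There are 200 camera calls.

TASK

The return spring of the small spindle brake has come off: take the spring puller from its rack and, with its notched blade on the pull stud, stretch the spring out past the anchor post and ease it back so that its hook catches round the post and the spring holds the brake lever home against the drum. Then hang the puller back in its rack the way it hung, upright on its collar. Do not touch the hook end of the spring with the fingers, and leave the tin, the charcoal block and the pliers where they are.

Things in the scene. Friction and masses are not known exactly. Their poses are not given: they have to be found in the camera images.
- brake_base: Grey base plate of the spindle brake, fixed, 210 (x) x 155 (y -70 to +85) x 10 mm; origin on the bench under the anchor line. Its x axis is the anchor line, from the lever's spring pin through the post, the way the spring is pulled. It carries the drum (43 mm wide, 32 mm high over the plate, at x -54, y -42), lever, spring and post.
- post_axis (a point): Point on the axis of the fixed steel anchor post, 20 mm above the bench, at the height of the spring wire. The post is 8 mm thick, with a 13 mm head from 28 to 32 mm above the bench. It stands 108.5 mm from the spring pin when the lever is home.
- spring_pin (a point): Axis of the pin on the brake lever that holds the inner end of the spring; the spring swings about it in the level plane only. Once the spring is pulled the lever goes home and the pin stands at x -77 mm, y 0 in the base's frame (up to 8 mm further along +x than slack).
- brake_lever (a joint): Angle of the brake lever: 0 slack, 0.13 rad home with its pad on the drum. It moves freely with little friction; the hooked spring holds it home.
- spring_swing (a joint): Swing of the spring about the pin relative to the lever, anticlockwise from above positive, -0.65 to 0.35. At -0.37 with the lever home (-0.50 slack) the spring lies along the base's x axis; it starts off to the +y side of the post. Very little friction.
- spring_stretch (a joint): Stretch of the spring from its free length, 0 to 0.055 m; the pull is 0.8 N plus 120 N per m (3.2 N at 20 mm, 5.8 N at 42 mm). Free length, pin to hook_centre, is 85 mm. Hooked on the post it reads about 0.020. To pass the hook's tip round the outside of the post it must exceed about 0.036 with the lever home.
- spring_hook: Outer end: level J hook of 4 mm wire, 20 mm above the bench, then a flat tab and upright pull stud. x points along the spring away from the pin; origin 85 mm short of hook_centre. The wire runs on the +y side, round the outer end and back on the -y side to a flared tip 8 mm short of hook_centre; the mouth faces the pin. The hook comes from the +y side; wire and coils can not pass the post.
- hook_centre (a point): Centre of the hook's half-round (inner radius 7.5 mm), at wire height. Hooked, it lies about 3.5 mm from the post's axis, on the pin's side.
- pull_stud (a point): Point on the axis of the pull stud, 35 mm above the bench. The upright stud is 6 mm thick and stands 30 mm beyond hook_centre on the spring's line, its top 50 mm above the bench; the tab below it ends at 21.5 mm, so a blade lowered beside it should stop 24 to 30 mm above the bench.
- spring_puller: Loose spring puller, about 0.12 kg, upright in its rack. Origin at the centre of its wooden handle, 18 x 18 x 60 mm (z up); below it a steel collar 34 x 34 x 4 mm, then a steel blade 50 mm long, a U channel 18 mm wide (y), x -7 to +6 mm. It opens to its +x: the notch is 12 mm wide and 9 mm deep and takes the stud; with the stud on the notch's floor the stud's axis is at x = 0.
- puller_notch (a point): Lower end of the puller's blade, on the handle's axis, 84 mm below the handle's centre: where the stud's axis lies when it bears on the floor of the notch.
- puller_rack: Dark wooden rack, fixed, 64 x 60 mm and 66 mm high, origin under its seat. Upright slot 20 mm wide along x, open at the top and the front (-x), ending 14 mm behind the seat. The puller hangs with the blade in the slot and its collar on the two cheeks; as found, its x axis points to the rack's -y.
- rack_seat (a point): Centre of the rack's seat, at the top of its cheeks, 66 mm above the bench; the axis of the hung puller goes through it, and the handle's centre then lies 34 mm above it.
- round_tin: Bystander: round tin, 39 mm across and 13 mm high, origin under its centre.
- charcoal_block: Bystander: dark charcoal block 35 x 47 x 35 mm, origin under its centre.
- pliers_a: Bystander: flat nose pliers lying flat, 126 mm long, origin under the middle.

How it is judged:
By the outcome, as a careful person would: the job done as asked, in the order asked, and still so for the second after the job is handed in, with the robot touching nothing.
It also fails if it takes over 56 s, if anything falls off the work surface, if the arm or the gripper's body presses on something with over 40 N, if the wrist force passes 120 N, or if a joint passes its speed limit or range.

## Working session

There is one attempt and no reset: what is moved stays moved. The work goes in short steps, Python scripts to look and compute and a shell command to move; the robot and the scene stay as the last step left them, time stands still between calls to the robot, and variables do not carry over. Pictures are saved under pics/ and viewed, at most 10 in all, crops included, and the job is handed in when it is done.

```bash
mkdir -p pics; ls; cat > h.py <<'E'
import numpy as np, cv2
from workcell import status, optics, ctrl
from scipy.spatial.transform import Rotation as R
def snap(name,fn=None,crop=None,scale=1):
    d=optics.get_image(name); 
    if fn:
        im=d["frame"][:,:,::-1]
        if crop: x0,y0,x1,y1=crop; im=im[y0:y1,x0:x1]
        im=cv2.resize(im,None,fx=scale,fy=scale,interpolation=cv2.INTER_CUBIC)
        cv2.imwrite("pics/"+fn,im)
    return d
def cam(d):
    Rm=R.from_rotvec(np.array(d["rvec"]).ravel()).as_matrix(); t=np.array(d["tvec"]).ravel(); return Rm,t
def proj(d,P):
    Rm,t=cam(d); c=np.atleast_2d(P)@Rm.T+t; s=c[:,:2]/c[:,2:]; r2=(s**2).sum(1,keepdims=True)
    s=s*(1+d["k1"]*r2); return s*[d["fx"],d["fy"]]+[d["cx"],d["cy"]]
def back(d,uv,z):
    Rm,t=cam(d); s0=(np.atleast_2d(uv)-[d["cx"],d["cy"]])/[d["fx"],d["fy"]]; s=s0.copy()
    for _ in range(30): s=s0/(1+d["k1"]*(s**2).sum(1,keepdims=True))
    ray=np.c_[s,np.ones(len(s))]@Rm; o=-Rm.T@t
    return o+ray*((z-o[2])/ray[:,2])[:,None]
E
python3 - <<'E'
from h import *
for n in("scene","top"):
    d=snap(n,n+"0.png",scale=1.4); Rm,t=cam(d); print(n,-Rm.T@t,d["fx"],d["k1"],Rm[2])
o=status.get_obs(); print(o)
E
```

```text
pics
scene [-16.45155627 809.11943156 547.55069237] 381.7336014158919 -0.05628811748558124 [ 0.49040374 -0.69906206 -0.52040023]
top [ 282.22362196  221.70454693 1005.8424499 ] 387.13401082433546 -0.0009188543365106699 [ 0.12546118 -0.00247666 -0.99209544]
{'t': 0.1, 'qpos': array([-1.31801370e+00,  4.23747491e-01,  1.63058640e+00, -4.61309776e-05,
        1.08857388e+00, -1.90000894e-02]), 'qvel': array([ 0.00075226,  0.00051206, -0.00298814, -0.00069768, -0.00165734,
        0.00098012]), 'joint_torque': array([-6.02950568e-04, -5.45614457e+01, -2.74324554e+01,  6.43958920e-02,
        1.88188726e-02, -2.66762748e-05]), 'ee_pos': array([ 167.67098914, -601.58275878,  216.6006708 ]), 'orientation': array([-3.11133625e+00, -4.25459593e-01,  3.04537181e-04]), 'ft_force': array([-0.48684019,  0.02103141,  0.27153211]), 'moment': array([ 0.016804  , -0.04799769, -0.04193272]), 'grasp_force': 0.0, 'width': 87.79876251770317}
```

View pics/scene0.png

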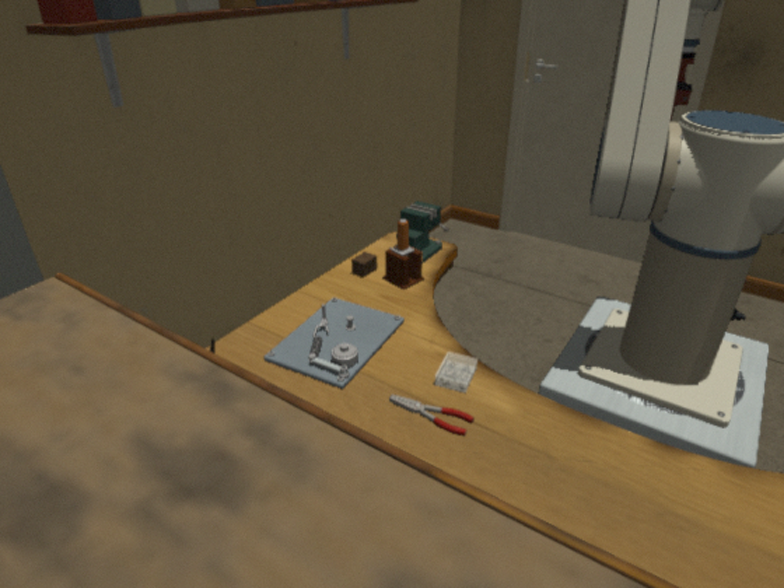

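View pics/top0.png

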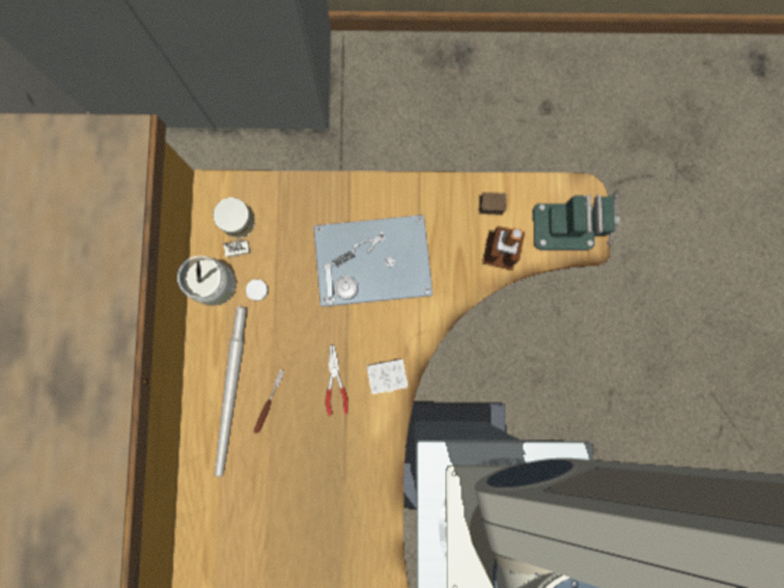

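Scene: brake plate in the middle, rack with puller to its right (toward −y) beside a green vise, block behind. Now enlarged crops.

```bash
python3 - <<'E'
from h import *
snap("top","t1.png",(215,130,385,225),4.7)
snap("scene","s1.png",(180,140,340,280),4.2)
E
```

```text
(no output)
```

View pics/t1.png

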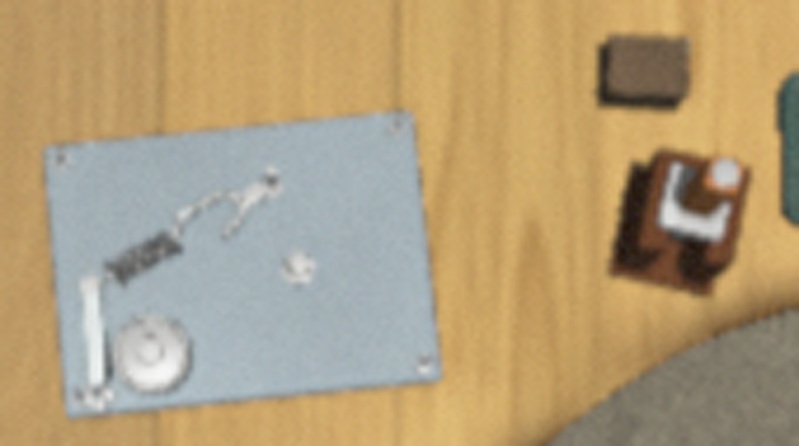

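View pics/s1.png

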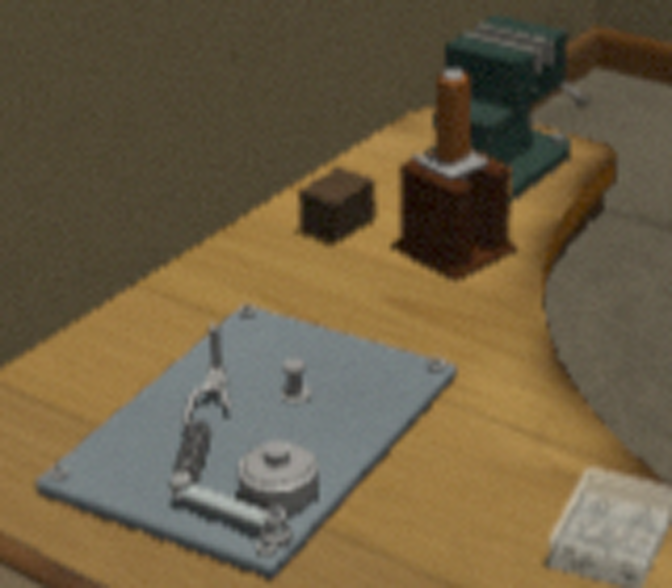

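Top crop: plate corners (45,148),(410,112),(440,380),(70,415); stud top (270,178); post head (303,260); handle top (725,173). Scene crop: plate corners (40,488),(245,308),(455,370),(270,577), stud top (214,330), post head (292,365), handle top (453,74).

```bash
cat > m.py <<'E'
from h import *
from scipy.optimize import least_squares
T=snap("top");S=snap("scene")
tp=lambda c:(np.array(c)+.5)/4.7-.5+[215,130]
sp=lambda c:(np.array(c)+.5)/4.2-.5+[180,140]
def tri(a,b,z=None):
    f=lambda P:np.r_[(proj(T,P)-tp(a)).ravel(),(proj(S,P)-sp(b)).ravel()]
    r=least_squares(f,[400,0,50]);return r.x.round(1),r.fun.round(1)
E
python3 - <<'E'
from m import *
ct=[(45,148),(410,112),(440,380),(70,415)];cs=[(40,488),(245,308),(455,370),(270,577)]
print("top",back(T,tp(ct),10).round(1).tolist());print("scn",back(S,sp(cs),10).round(1).tolist())
L=np.array([(-105,85,10),(105,85,10),(105,-70,10),(-105,-70,10.)])
def W(p,L): return np.c_[L[:,:2]@np.array([[np.cos(p[2]),np.sin(p[2])],[-np.sin(p[2]),np.cos(p[2])]])+p[:2],L[:,2]]
for w in(("T",),("S",),("T","S")):
    f=lambda p:np.concatenate([(proj(T,W(p,L))-tp(ct)).ravel()]*("T" in w)+[(proj(S,W(p,L))-sp(cs)).ravel()]*("S" in w))
    r=least_squares(f,[500,200,-1.5],x_scale=[10,10,.1]);print(w,r.x,np.abs(r.fun).max())
print("post",W(r.x,np.array([[31.5,0,32.]])),"pin",W(r.x,np.array([[-77,0,20.]])))
for n,a,b,z in(("post",(303,260),(292,365),32),("stud",(270,178),(214,330),50),("handle",(725,173),(453,74),130)):
    print(n,tri(a,b),back(T,tp([a]),z).round(1),back(S,sp([b]),z).round(1))
print("racktop T",back(T,tp([(660,152),(748,165),(738,258),(640,240)]),66).round(1).tolist())
print("collar T",back(T,tp([(672,165),(738,175),(727,240),(660,230)]),70).round(1).tolist())
print("rack bottom front-left",back(T,tp([(612,275),(712,295)]),0).round(1).tolist())
print("rack bottom S front",back(S,sp([(395,247),(458,278),(515,247)]),0).round(1).tolist())
E
```

```text
top [[544.2, 355.4, 10.0], [566.7, 150.6, 10.0], [414.7, 134.2, 10.0], [393.7, 338.0, 10.0]]
scn [[538.6, 358.8, 10.0], [563.5, 152.8, 10.0], [413.5, 138.0, 10.0], [389.9, 345.4, 10.0]]
('T',) [472.47009396 243.73667616  -1.46268221] 1.0118796127321446
('S',) [469.41915211 247.32934339  -1.46398978] 1.9148128479622812
('T', 'S') [471.54853404 244.87577062  -1.46317277] 1.7882595729169282
post [[474.93213517 213.55802416  32.        ]] pin [[463.27750904 321.43026196  20.        ]]
post (array([478.2, 211. ,  30.2]), array([-0.2, -0.3,  0.3,  0. ])) [[477.1 210.5  32. ]] [[477.2 213.3  32. ]]
stud (array([519.3, 229.5,  49.5]), array([-0.3, -0.4,  0.5,  0.1])) [[518.2 228.8  50. ]] [[520.  230.4  50. ]]
handle (array([502.4,   4.3, 131.8]), array([-0., -0.,  0.,  0.])) [[502.9   3.9 130. ]] [[504.7   0.8 130. ]]
racktop T [[530.1, 22.2, 66.0], [523.4, -24.3, 66.0], [473.3, -17.9, 66.0], [482.5, 33.6, 66.0]]
collar T [[522.1, 16.8, 70.0], [517.0, -17.9, 70.0], [482.0, -11.3, 70.0], [487.1, 23.8, 70.0]]
rack bottom front-left [[476.4, 36.4, 0.0], [465.5, -19.6, 0.0]]
rack bottom S front [[538.6, 20.9, 0.0], [479.5, 32.2, 0.0], [469.4, -24.7, 0.0]]
```

```bash
cat >> h.py <<'E'
def go(x,y,z,yaw):
    """shift+turn (tool axes) from the measured pose to the TCP target; yaw = world heading of tool y, tool down"""
    o=status.get_obs(); R0=R.from_rotvec(o["orientation"])
    yv=np.array([np.cos(yaw),np.sin(yaw),0]); zv=np.array([0,0,-1.]); Rt=R.from_matrix(np.c_[np.cross(yv,zv),yv,zv])
    s=R0.inv().apply(np.array([x,y,z])-o["ee_pos"]); r=(R0.inv()*Rt).as_rotvec()
    print("rows:",s.round(1).tolist(),r.round(3).tolist())
    ya=R0.as_matrix()[:,1]; print("t",round(o["t"],2),"pos",o["ee_pos"].round(1),"yaw",round(np.arctan2(ya[1],ya[0]),3),"q6",o["qpos"][5].round(2),"w",o["width"].round(1),"g",round(o["grasp_force"],1),"F",o["ft_force"].round(1))
E
python3 - <<'E'
from m import *
v=np.array([590,215])/1.4; c=(v+.5-[215,130])*4.7-.5
print("vise",tri(c,(507,30)))
go(503,3,230,-1.746)
E
```

```text
vise (array([ 540.7, -127.4,  109.2]), array([-0. , -0.1,  0.1,  0. ]))
rows: [485.3, -492.8, -12.7] [-0.0, 0.0, 0.447]Traceback (most recent call last):
  File "<stdin>", line 4, in <module>
  File "h.py", line 28, in go
    ya=R0.as_matrix()[:,1]; print("t",round(o["t"],2),"pos",o["ee_pos"].round(1),"yaw",round(np.arctan2(ya[1],ya[0]),3),"q6",o["qpos"][5].round(2),"w",o["width"].round(1),"g",round(o["grasp_force"],1),"F",o["ft_force"].round(1))
                                                                                                                                                       ^^^^^^^^^^^^^^^^
AttributeError: 'float' object has no attribute 'round'
```

```bash
sed -i 's/o\["width"\].round(1)/round(float(o["width"]),1)/' h.py
python3 -m inch '[[[485,-493,-13,0,0,0.447,50],[485,-493,-13,0,0,0.447,50],[485,-493,-13,0,0,0.447,50],[485,-493,-13,0,0,0.447,50],[485,-493,-13,0,0,0.447,50],[485,-493,-13,0,0,0.447,50],[485,-493,-13,0,0,0.447,50],[485,-493,-13,0,0,0.447,50],[485,-493,-13,0,0,0.447,50],[485,-493,-13,0,0,0.447,50],[485,-493,-13,0,0,0.447,50],[485,-493,-13,0,0,0.447,50],[485,-493,-13,0,0,0.447,50],[485,-493,-13,0,0,0.447,50],[485,-493,-13,0,0,0.447,50],[485,-493,-13,0,0,0.447,50],[485,-493,-13,0,0,0.447,50],[485,-493,-13,0,0,0.447,50],[485,-493,-13,0,0,0.447,50],[485,-493,-13,0,0,0.447,50]]]'
python3 - <<'E'
from h import *
go(503,3,170,-1.746)
E
```

```text
t: 2.4
ee_pos: [502.4, 2.3, 230.4]
orientation: [-3.129, 0.277, -0.0]
ft_force: [-0.1, 0.9, -0.9]
width: 43.7
grasp_force: 0.0
rows: [0.4, -0.8, 60.4] [-0.0, -0.0, -0.001]
t 2.4 pos [502.4   2.3 230.4] yaw -1.747 q6 1.73 w 43.7 g 0.0 F [-0.1  0.9 -0.9]
```

```bash
python3 -m inch '[[[0,-1,40,0,0,0,50],[0,-1,80,0,0,0,50],[0,-1,110,0,0,0,50],[0,-1,125,0,0,0,50],[0,-1,136,0,0,0,50],[0,-1,136,0,0,0,50],[0,-1,136,0,0,0,50]]]'
python3 - <<'E'
from h import *
go(503,3,93,-1.746)
snap("scene","s2.png",(245,100,345,220),5)
E
```

```text
t: 3.1
ee_pos: [503.3, 3.9, 94.8]
orientation: [-3.129, 0.275, -0.001]
ft_force: [0.1, -0.1, -0.0]
width: 43.6
grasp_force: 0.0
rows: [-0.1, 0.9, 1.8] [-0.0, -0.001, -0.0]
t 3.1 pos [503.3   3.9  94.8] yaw -1.746 q6 1.73 w 43.6 g 0.0 F [ 0.1 -0.1 -0. ]
```

View pics/s2.png

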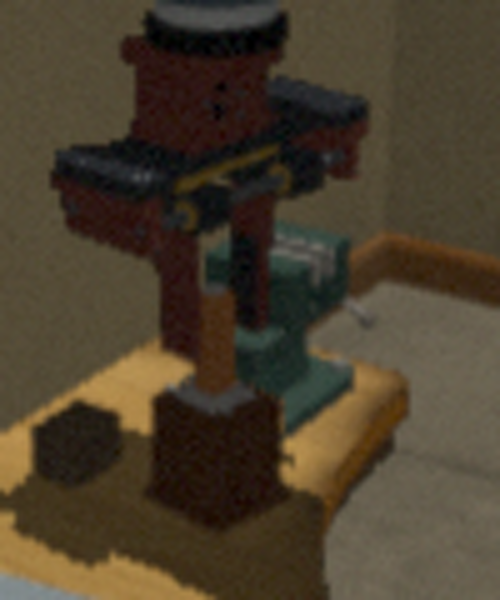

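Handle (205–235, 290–390) lies between the fingers, tips clear of collar. Close in stages, watching the side force.

```bash
python3 -m inch '[[[0,0,1,0,0,0,30],[0,0,1,0,0,0,26],[0,0,1,0,0,0,24],[0,0,1,0,0,0,22],[0,0,1,0,0,0,22]]]'; python3 -m inch '[[[0,0,0,0,0,0,10],[0,0,0,0,0,0,10],[0,0,0,0,0,0,0],[0,0,0,0,0,0,0]]]'
python3 - <<'E'
from h import *
go(503,3,93,-1.746);print(status.get_obs()["moment"])
E
```

```text
t: 3.65
ee_pos: [502.9, 4.0, 93.4]
orientation: [3.129, -0.275, 0.001]
ft_force: [-0.3, -0.1, -0.5]
width: 19.1
grasp_force: 0.3
t: 4.05
ee_pos: [502.9, 4.0, 93.4]
orientation: [3.13, -0.275, 0.0]
ft_force: [-1.8, 0.1, 3.7]
width: 17.9
grasp_force: 29.9
rows: [0.3, 1.0, 0.4] [-0.0, -0.0, -0.0]
t 4.05 pos [502.9   4.   93.4] yaw -1.746 q6 1.73 w 17.9 g 29.9 F [-1.8  0.1  3.7]
[-0.10762886  0.03718692  0.00350374]
```

```bash
python3 -m inch '[[[0,0,-10,0,0,0,0],[0,0,-30,0,0,0,0],[0,0,-60,0,0,0,0],[0,0,-85,0,0,0,0],[0,0,-85,0,0,0,0]]]'
python3 - <<'E'
from h import *
go(514,238,160,-1.056)
E
```

```text
t: 4.55
ee_pos: [505.0, 4.1, 181.7]
orientation: [-3.129, 0.275, -0.01]
ft_force: [0.7, 1.1, -0.9]
width: 17.9
grasp_force: 29.9
rows: [-32.0, -231.8, 21.7] [0.001, -0.006, -0.69]
t 4.55 pos [505.    4.1 181.7] yaw -1.746 q6 1.73 w 17.9 g 29.9 F [ 0.7  1.1 -0.9]
```

```bash
python3 -m inch '[[[-10,-40,0,0,0,-0.1,0],[-20,-90,0,0,0,-0.25,0],[-25,-140,0,0,0,-0.4,0],[-30,-190,5,0,0,-0.55,0],[-32,-225,15,0,0,-0.65,0],[-32,-232,22,0,0,-0.69,0],[-32,-232,22,0,0,-0.69,0],[-32,-232,22,0,0,-0.69,0],[-32,-232,22,0,0,-0.69,0]]]'
python3 - <<'E'
from h import *
go(514,238,136,-1.056)
E
```

```text
t: 5.45
ee_pos: [511.7, 236.7, 156.3]
orientation: [3.039, 0.796, -0.001]
ft_force: [-0.4, -0.4, -1.8]
width: 17.9
grasp_force: 29.9
rows: [2.7, 0.0, 20.3] [0.0, 0.0, -0.003]
t 5.45 pos [511.7 236.7 156.3] yaw -1.059 q6 1.47 w 17.9 g 29.9 F [-0.4 -0.4 -1.8]
```

```bash
python3 -m inch '[[[3,0,10,0,0,0,0],[3,0,20,0,0,0,0],[3,0,20,0,0,0,0],[3,0,20,0,0,0,0]]]'
python3 - <<'E'
from h import *
go(514,238,136,-1.056)
a=snap("scene","s3.png",(210,195,290,265),8)
b=snap("top")["frame"][140:195,255:315,::-1]
i=cv2.imread("pics/s3.png"); b=cv2.resize(b,None,fx=8,fy=8,interpolation=cv2.INTER_CUBIC)
cv2.imwrite("pics/t3.png",b)
E
```

```text
t: 5.85
ee_pos: [514.0, 239.1, 135.7]
orientation: [3.038, 0.799, -0.002]
ft_force: [0.1, 0.2, -0.7]
width: 17.7
grasp_force: 29.9
rows: [-0.6, 0.9, -0.3] [-0.0, 0.001, -0.001]
t 5.85 pos [514.  239.1 135.7] yaw -1.057 q6 1.47 w 17.7 g 29.9 F [ 0.1  0.2 -0.7]
```

View pics/s3.png

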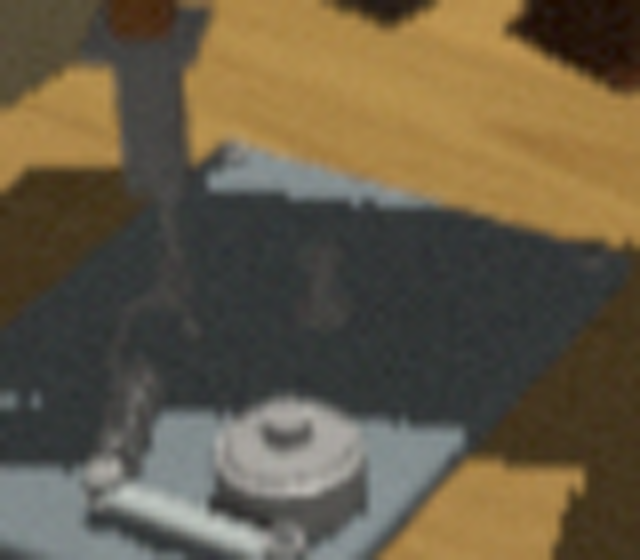

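Blade bottom edge in the crop at about (126–184, ~192); stud directly below/behind it, top ≈(168,189), foot ≈(178,285).

```bash
python3 - <<'E'
from h import *
S=snap("scene"); T=snap("top")
o=status.get_obs(); p=o["ee_pos"]; yaw=-1.057
ex=np.array([np.cos(yaw),np.sin(yaw),0]); ey=np.array([-np.sin(yaw),np.cos(yaw),0]); n=p+[0,0,-77.4]
c=lambda P:((proj(S,P)-[210,195]+.5)*8-.5).round(0).tolist()
for z in(0,46): print("blade back corners z+",z,c([n-7*ex+9*ey+[0,0,z],n-7*ex-9*ey+[0,0,z]]), "front",c([n+6*ex+9*ey+[0,0,z],n+6*ex-9*ey+[0,0,z]]))
print("collar",c([n-17*ex+17*ey+[0,0,50],n-17*ex-17*ey+[0,0,50]]))
for q in((519.3,229.5),(518.2,228.8),(520,230.4)):
    print(q,c([[*q,50],[*q,35],[*q,22]]),"puller frame",(np.array([*q,0])-n)@ex,(np.array([*q,0])-n)@ey)
print("1mm ey",(proj(S,[n+10*ey])-proj(S,[n]))*.8)
E
```

```text
blade back corners z+ 0 [[125.0, 194.0], [185.0, 196.0]] front [[134.0, 171.0], [193.0, 173.0]]
blade back corners z+ 46 [[113.0, 60.0], [174.0, 62.0]] front [[122.0, 38.0], [182.0, 40.0]]
collar [[77.0, 65.0], [194.0, 69.0]]
(519.3, 229.5) [[172.0, 188.0], [175.0, 230.0], [178.0, 265.0]] puller frame 11.168994057272217 -0.8489963420587352
(518.2, 228.8) [[176.0, 188.0], [179.0, 230.0], [182.0, 265.0]] puller frame 11.237977878258901 -2.1510106401529843
(520, 230.4) [[168.0, 189.0], [172.0, 230.0], [175.0, 266.0]] puller frame 10.729238469961365 0.20296136784645014
1mm ey [[-3.28769738 -0.12946546]]
```

View pics/t3.png

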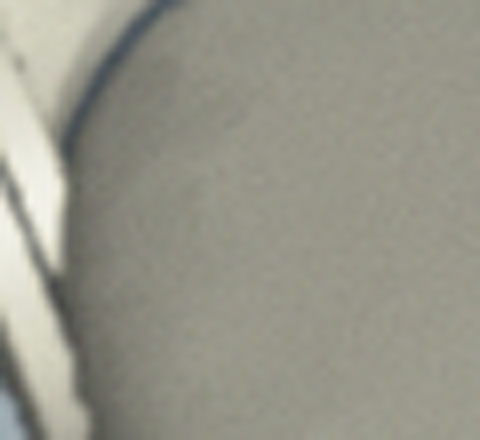

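```bash
python3 -m inch '[[[0,0,8,0,0,0,0],[0,0,16,0,0,0,0],[0,0,24,0,0,0,0],[0,0,31,0,0,0,0],[0,0,31,0,0,0,0],[0,0,31,0,0,0,0]]]'
python3 -m inch '[[[0,3,0,0,0,0,0],[0,6,0,0,0,0,0],[0,9,0,0,0,0,0],[0,11,0,0,0,0,0],[0,13,0,0,0,0,0],[0,13,0,0,0,0,0],[0,13,0,0,0,0,0]]]'
python3 - <<'E'
from h import *
go(514,238,104.4,-1.056)
snap("scene","s4.png",(210,195,290,265),8)
E
```

```text
t: 6.65
ee_pos: [514.3, 239.5, 104.9]
orientation: [3.038, 0.8, -0.001]
ft_force: [0.2, 0.4, -1.8]
width: 17.9
grasp_force: 29.9
t: 7.35
ee_pos: [520.8, 228.2, 105.3]
orientation: [-3.038, -0.799, -0.0]
ft_force: [0.7, -0.2, -1.2]
width: 18.3
grasp_force: 29.9
rows: [-1.1, -11.9, 0.9] [-0.0, -0.0, -0.0]
t 7.35 pos [520.8 228.2 105.3] yaw -1.056 q6 1.45 w 18.3 g 29.9 F [ 0.7 -0.2 -1.2]
```

View pics/s4.png

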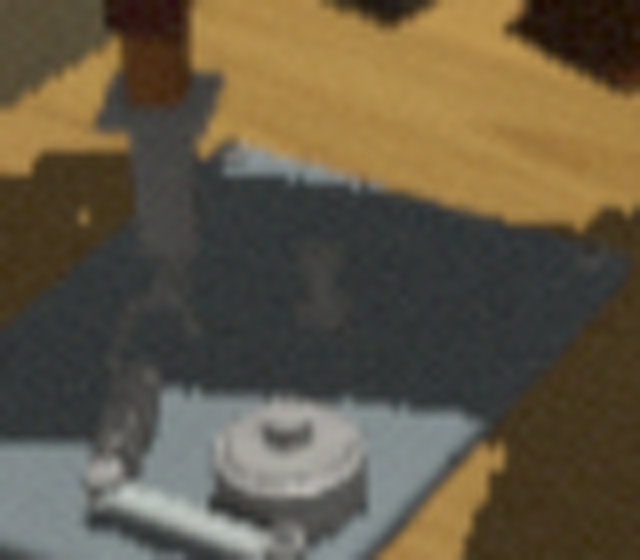

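Blade bottom at (140–198, 253) now hides the stud, so the stud is in the notch. Now refine the base frame from the first pictures by code.

```bash
python3 - <<'E'
from m import *
L=np.array([(-105,85,10),(105,85,10),(105,-70,10),(-105,-70,10.)])
def W(p,L): return np.c_[L[:,:2]@np.array([[np.cos(p[2]),np.sin(p[2])],[-np.sin(p[2]),np.cos(p[2])]])+p[:2],L[:,2]]
for nm,D,f in(("t1",T,tp),("s1",S,sp)):
    im=cv2.imread(f"pics/{nm}.png").astype(int); m=((im[:,:,0]-im[:,:,2])>5).astype(np.uint8)
    if nm=="s1": m[:250]=0; m[:,500:]=0
    else: m[:,560:]=0
    m=cv2.morphologyEx(m,cv2.MORPH_OPEN,np.ones((9,9)))
    c=max(cv2.findContours(m,0,1)[0],key=cv2.contourArea)
    pts=cv2.convexHull(c)[:,0].astype(float); c=c[:,0].astype(float)
    w=back(D,f(c),10)[:,:2]
    def res(p):
        q=w-p[:2]; l=np.c_[q@[np.cos(p[2]),np.sin(p[2])],q@[-np.sin(p[2]),np.cos(p[2])]]
        d=np.max(np.c_[np.abs(l[:,0])-105-p[3],l[:,1]-85-p[3],-70-l[:,1]-p[3]],1); return d
    r=least_squares(res,[472,244,-1.463,0],loss="soft_l1",f_scale=.7,x_scale=[1,1,.01,1])
    print(nm,r.x,"med",np.median(np.abs(res(r.x))),"post",W(r.x,np.array([[31.5,0,20.]])),"pin",W(r.x,np.array([[-77,0,20.]])))
    p=W(r.x,np.array([[31.5,0,32.]])); u=(proj(D,p)-f([0,0])); print("pred head px",u*(4.7 if nm=="t1" else 4.2))
    x,y=(u*(4.7 if nm=="t1" else 4.2))[0].astype(int); g=im.sum(2)[y-30:y+45:5,x-30:x+30:5]//3; print(g)
E
```

```text
t1 [466.33458055 236.19916868  -1.4614043   -9.89637564] med 13.49418764591695 post [[469.77356089 204.88745499  20.        ]] pin [[457.92818415 312.73891326  20.        ]]
pred head px [[313.31144903 273.36204947]]
[[176 172 173 174 175 174 171 170 174 172 174 174]
 [174 174 180 177 177 174 171 172 174 176 176 173]
 [173 177 185 191 184 169 172 173 174 175 177 176]
 [163 175 196 206 199 183 181 174 175 175 175 174]
 [159 166 201 216 213 205 198 179 176 175 175 173]
 [175 157 186 217 207 187 193 178 174 176 174 173]
 [186 178 181 201 202 189 183 173 172 175 175 174]
 [184 191 198 201 212 205 181 170 171 174 175 176]
 [173 181 180 172 183 188 175 173 170 172 172 175]
 [177 176 170 161 170 177 174 170 171 174 175 175]
 [175 174 175 172 173 172 172 175 176 173 171 177]
 [176 176 175 174 173 174 172 174 176 172 174 172]
 [175 177 177 175 174 174 173 173 173 176 174 172]
 [176 175 177 173 175 171 173 172 173 175 174 171]
 [176 174 177 175 176 177 172 173 173 173 173 173]]
s1 [454.43338528 223.27281569  -1.4189418  -23.2177011 ] med 4.942443970288593 post [[459.19844005 192.13531013  20. 
[... 165 characters left out ...]
125 122 126 121 116 117 118 115 114]
 [127 126 124 124 125 125 123 124 127 126 123 123]
 [124 126 124 124 125 123 124 125 124 124 126 131]
 [127 124 126 124 124 125 126 122 126 123 124 125]
 [122 125 125 124 122 124 124 125 124 126 125 123]
 [125 122 124 123 124 125 122 126 124 124 126 123]
 [122 123 123 121 121 123 124 126 122 120 124 123]
 [121 120 121 121 123 122 123 119 121 123 125 123]
 [122 126 123 123 123 123 124 122 124 123 123 123]
 [123 123 123 124 125 125 123 122 124 121 121 123]
 [126 122 122 122 123 123 122 121 121 121 122 121]
 [131 122 120 122 122 121 124 120 120 121 122 123]
 [137 120 122 123 121 120 119 123 119 120 118 118]
 [110 118 122 123 122 121 121 119 121 121 120 120]]
```

```bash
cat > w.py <<'E'
from h import *
P=np.array([464.3,320.1])
def way(lst,z=104):
    for l,th in lst: print(l,th,end=" "); p=P+l*np.array([np.cos(th),np.sin(th)]); go1(*p,z,th)
def go1(x,y,z,yaw):
    o=status.get_obs(); R0=R.from_rotvec(o["orientation"])
    yv=np.array([np.cos(yaw),np.sin(yaw),0]); zv=np.array([0,0,-1.]); Rt=R.from_matrix(np.c_[np.cross(yv,zv),yv,zv])
    print(R0.inv().apply(np.array([x,y,z])-o["ee_pos"]).round(1).tolist(),(R0.inv()*Rt).as_rotvec().round(3).tolist())
def state():
    o=status.get_obs(); d=o["ee_pos"][:2]-P; ya=R.from_rotvec(o["orientation"]).as_matrix()[:,1]; th=np.arctan2(d[1],d[0])
    F=o["ft_force"]; print("t",round(o["t"],2),"ee",o["ee_pos"].round(1),"len",np.hypot(*d).round(1),"th",th.round(3),"yaw",np.arctan2(ya[1],ya[0]).round(3),"F",F.round(1),"Fdir",np.arctan2(-F[1],-F[0]).round(3),"g",round(o["grasp_force"],1),round(float(o["width"]),1),"q6",o["qpos"][5].round(2))
E
python3 - <<'E'
from w import *
state(); way([(120,-1.04),(140,-1.04),(161,-1.04)])
E
```

```text
t 7.5 ee [520.7 228.3 105.3] len 107.7 th -1.019 yaw -1.056 F [-0.3 -0.2 -1.4] Fdir 0.633 g 29.9 18.1 q6 1.45
120 -1.04 [-2.0, 12.3, 1.3] [-0.0, -0.0, -0.016]
140 -1.04 [-1.7, 32.3, 1.3] [-0.0, -0.0, -0.016]
161 -1.04 [-1.4, 53.3, 1.3] [-0.0, -0.0, -0.016]
```

```bash
python3 -m inch '[[[-1,4,1.3,0,0,-0.01,0],[-2,8,1.3,0,0,-0.016,0],[-2,12,1.3,0,0,-0.016,0],[-2,16,1.3,0,0,-0.016,0],[-2,20,1.3,0,0,-0.016,0],[-2,20,1.3,0,0,-0.016,0]]]'
python3 - <<'E'
from w import *
state(); way([(140,-1.04),(161,-1.04)])
E
```

```text
t: 8.1
ee_pos: [529.1, 209.5, 104.0]
orientation: [-3.032, -0.823, 0.0]
ft_force: [-1.5, 0.8, -0.1]
width: 18.0
grasp_force: 29.9
t 8.1 ee [529.1 209.5 104. ] len 128.2 th -1.041 yaw -1.041 F [-1.5  0.8 -0.1] Fdir -0.494 g 29.9 18.0 q6 1.4
140 -1.04 [0.1, 11.8, -0.0] [-0.0, 0.0, -0.001]
161 -1.04 [0.2, 32.8, -0.1] [-0.0, 0.0, -0.001]
```

```bash
python3 -m inch '[[[0,4,0,0,0,0,0],[0,8,0,0,0,0,0],[0,12,0,0,0,0,0],[0,16,0,0,0,0,0],[0,20,0,0,0,0,0],[0,24,0,0,0,0,0],[0,28,0,0,0,0,0],[0,33,0,0,0,0,0],[0,33,0,0,0,0,0],[0,33,0,0,0,0,0]]]'
python3 - <<'E'
from w import *
state(); way([(161,-1.1),(161,-1.16),(161,-1.22),(161,-1.28),(161,-1.34),(161,-1.4),(161,-1.463)])
E
```

```text
t: 9.1
ee_pos: [545.3, 181.4, 103.8]
orientation: [-3.031, -0.823, 0.001]
ft_force: [-3.0, 5.3, -1.7]
width: 18.0
grasp_force: 30.0
t 9.1 ee [545.3 181.4 103.8] len 160.6 th -1.042 yaw -1.041 F [-3.   5.3 -1.7] Fdir -1.061 g 30.0 18.0 q6 1.34
161 -1.1 [-9.3, 0.1, -0.2] [-0.001, 0.001, 0.059]
161 -1.16 [-18.9, -0.8, -0.2] [-0.001, 0.001, 0.119]
161 -1.22 [-28.5, -2.2, -0.1] [-0.001, 0.001, 0.179]
161 -1.28 [-37.9, -4.2, -0.1] [-0.001, 0.001, 0.239]
161 -1.34 [-47.2, -6.8, -0.1] [-0.001, 0.001, 0.299]
161 -1.4 [-56.4, -9.9, -0.1] [-0.001, 0.001, 0.359]
161 -1.463 [-65.7, -13.8, -0.1] [-0.001, 0.001, 0.422]
```

```bash
python3 -m inch '[[[-4.6,0.3,0,0,0,0.03,0],[-9.3,0.1,0,0,0,0.059,0],[-14,-0.3,0,0,0,0.089,0],[-18.9,-0.8,0,0,0,0.119,0],[-23.7,-1.4,0,0,0,0.149,0],[-28.5,-2.2,0,0,0,0.179,0],[-33.2,-3.1,0,0,0,0.209,0],[-37.9,-4.2,0,0,0,0.239,0],[-42.6,-5.4,0,0,0,0.269,0],[-47.2,-6.8,0,0,0,0.299,0],[-51.8,-8.3,0,0,0,0.329,0],[-56.4,-9.9,0,0,0,0.359,0],[-61,-11.8,0,0,0,0.39,0],[-65.7,-13.8,0,0,0,0.422,0],[-65.7,-13.8,0,0,0,0.422,0],[-65.7,-13.8,0,0,0,0.422,0]]]'
python3 - <<'E'
from w import *
state(); way([(161,-1.463),(150,-1.463),(135,-1.463)])
snap("scene","s5.png",(210,195,300,265),8)
E
```

```text
t: 10.7
ee_pos: [482.7, 160.5, 104.3]
orientation: [-3.136, -0.17, -0.003]
ft_force: [-1.0, 6.0, -3.2]
width: 17.3
grasp_force: 30.0
t 10.7 ee [482.7 160.5 104.3] len 160.7 th -1.456 yaw -1.462 F [-1.   6.  -3.2] Fdir -1.413 g 30.0 17.3 q6 1.76
161 -1.463 [-1.1, 0.4, 0.3] [-0.001, -0.002, 0.001]
150 -1.463 [-1.1, -10.6, 0.3] [-0.001, -0.002, 0.001]
135 -1.463 [-1.1, -25.6, 0.3] [-0.001, -0.002, 0.001]
```

View pics/s5.png

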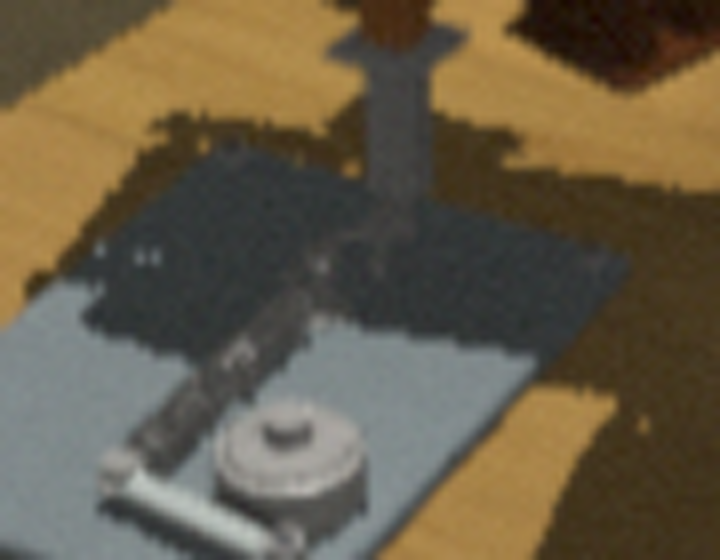

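The stretched spring lies over the post (head ≈(325,265)), and the hook's tip (≈378,268) is past it on the −y side. Ease back.

```bash
python3 -m inch '[[[-1,-2,0,0,0,0,0],[-1,-5,0,0,0,0,0],[-1,-8,0,0,0,0,0],[-1,-11,0,0,0,0,0],[-1,-14,0,0,0,0,0],[-1,-17,0,0,0,0,0],[-1,-20,0,0,0,0,0],[-1,-20,0,0,0,0,0]]]'
python3 - <<'E'
from w import *
state(); way([(135,-1.463),(132,-1.463)])
E
```

```text
t: 11.55
ee_pos: [479.0, 180.1, 104.1]
orientation: [-3.137, -0.171, -0.001]
ft_force: [-0.2, 4.2, -1.2]
width: 18.1
grasp_force: 30.0
t 11.55 ee [479.  180.1 104.1] len 140.8 th -1.466 yaw -1.462 F [-0.2  4.2 -1.2] Fdir -1.528 g 30.0 18.1 q6 1.8
135 -1.463 [0.5, -5.8, 0.1] [-0.0, -0.0, 0.001]
132 -1.463 [0.5, -8.8, 0.1] [-0.0, -0.0, 0.001]
```

```bash
python3 -m inch '[[[0,-2,0,0,0,0,0],[0,-4,0,0,0,0,0],[0,-6,0,0,0,0,0],[0,-8,0,0,0,0,0],[0,-9,0,0,0,0,0],[0,-9,0,0,0,0,0],[0,-9,0,0,0,0,0]]]'
python3 - <<'E'
from w import *
state()
E
```

```text
t: 12.25
ee_pos: [477.7, 188.6, 103.9]
orientation: [3.137, 0.171, -0.0]
ft_force: [-0.3, 0.5, -2.1]
width: 18.0
grasp_force: 30.0
t 12.25 ee [477.7 188.6 103.9] len 132.2 th -1.469 yaw -1.462 F [-0.3  0.5 -2.1] Fdir -0.998 g 30.0 18.0 q6 1.82
```

Force dropped to zero at a length where a free spring would still pull 2.9 N: hooked. Lift off.

```bash
python3 -m inch '[[[0,0,-5,0,0,0,0],[0,0,-10,0,0,0,0],[0,0,-15,0,0,0,0],[0,0,-22,0,0,0,0],[0,0,-30,0,0,0,0],[0,0,-40,0,0,0,0],[0,0,-60,0,0,0,0],[0,0,-78,0,0,0,0],[0,0,-78,0,0,0,0],[0,0,-78,0,0,0,0]]]'
python3 - <<'E'
from h import *
go(502.9,4.0,181,-1.746)
E
```

```text
t: 13.25
ee_pos: [477.9, 188.8, 182.3]
orientation: [-3.137, -0.171, -0.002]
ft_force: [-0.9, -0.3, -1.2]
width: 17.9
grasp_force: 30.0
rows: [4.8, 186.4, 1.3] [-0.0, -0.001, 0.284]
t 13.25 pos [477.9 188.8 182.3] yaw -1.462 q6 1.82 w 17.9 g 30.0 F [-0.9 -0.3 -1.2]
```

```bash
python3 -m inch '[[[1,30,1,0,0,0.05,0],[2,70,1,0,0,0.1,0],[3,110,1,0,0,0.17,0],[4,150,1,0,0,0.23,0],[5,175,1,0,0,0.27,0],[5,186,1,0,0,0.284,0],[5,186,1,0,0,0.284,0],[5,186,1,0,0,0.284,0],[5,186,1,0,0,0.284,0],[5,186,1,0,0,0.284,0]]]'
python3 - <<'E'
from h import *
go(502.9,4.0,94,-1.746)
E
```

```text
t: 14.25
ee_pos: [502.8, 5.5, 180.9]
orientation: [-3.13, 0.272, 0.0]
ft_force: [0.3, 0.1, -0.4]
width: 17.6
grasp_force: 30.0
rows: [0.4, 1.4, 86.9] [-0.0, 0.0, 0.002]
t 14.25 pos [502.8   5.5 180.9] yaw -1.744 q6 1.73 w 17.6 g 30.0 F [ 0.3  0.1 -0.4]
```

```bash
python3 -m inch '[[[0.4,1.4,0,0,0,0.002,0],[0.4,1.4,10,0,0,0.002,0],[0.4,1.4,25,0,0,0.002,0],[0.4,1.4,40,0,0,0.002,0],[0.4,1.4,50,0,0,0.002,0],[0.4,1.4,50,0,0,0.002,0]]]'
python3 - <<'E'
from h import *
go(502.9,4.0,93.8,-1.746)
E
```

```text
t: 14.85
ee_pos: [501.9, 3.0, 129.4]
orientation: [3.129, -0.278, -0.005]
ft_force: [0.2, -0.6, -0.7]
width: 17.6
grasp_force: 30.0
rows: [0.9, -1.1, 35.5] [0.001, 0.003, -0.002]
t 14.85 pos [501.9   3.  129.4] yaw -1.748 q6 1.73 w 17.6 g 30.0 F [ 0.2 -0.6 -0.7]
```

```bash
python3 -m inch '[[[0.5,-0.7,10,0,0,0,0],[0.5,-0.7,20,0,0,0,0],[0.5,-0.7,29,0,0,0,0],[0.5,-0.7,32,0,0,0,0],[0.5,-0.7,34,0,0,0,0],[0.5,-0.7,35.5,0,0,0,0],[0.5,-0.7,35.5,0,0,0,0],[0.5,-0.7,35.5,0,0,0,0]]]'
python3 - <<'E'
from h import *
go(502.9,4.0,93.4,-1.746)
E
```

```text
t: 15.65
ee_pos: [503.9, 3.5, 95.7]
orientation: [-3.129, 0.278, -0.001]
ft_force: [0.1, 0.9, -1.4]
width: 17.9
grasp_force: 30.0
rows: [-1.1, -0.3, 2.3] [-0.0, -0.001, -0.002]
t 15.65 pos [503.9   3.5  95.7] yaw -1.748 q6 1.73 w 17.9 g 30.0 F [ 0.1  0.9 -1.4]
```

```bash
python3 -m inch '[[[-0.8,0,1,0,0,0,0],[-0.8,0,1.7,0,0,0,0],[-0.8,0,2.3,0,0,0,0],[-0.8,0,2.3,0,0,0,0],[-0.8,0,2.3,0,0,0,0],[-0.8,0,2.3,0,0,0,0]]]'
python3 - <<'E'
from h import *
go(502.9,4.0,93.4,-1.746)
E
```

```text
t: 16.25
ee_pos: [503.0, 3.7, 93.4]
orientation: [-3.129, 0.278, -0.0]
ft_force: [-1.8, -0.7, 4.1]
width: 18.0
grasp_force: 30.0
rows: [-0.1, -0.3, -0.0] [-0.0, -0.0, -0.002]
t 16.25 pos [503.    3.7  93.4] yaw -1.748 q6 1.73 w 18.0 g 30.0 F [-1.8 -0.7  4.1]
```

```bash
python3 -m inch '[[[0,0,0,0,0,0,24],[0,0,0,0,0,0,30],[0,0,0,0,0,0,50],[0,0,0,0,0,0,50],[0,0,0,0,0,0,50],[0,0,-5,0,0,0,50],[0,0,-30,0,0,0,50],[0,0,-70,0,0,0,50],[0,0,-110,0,0,0,50],[0,0,-140,0,0,0,50],[0,60,-150,0,0,0,50],[0,110,-150,0,0,0,50],[0,160,-150,0,0,0,50],[0,210,-150,0,0,0,50],[0,250,-150,0,0,0,50],[0,250,-150,0,0,0,50],[0,250,-150,0,0,0,50]]]'
python3 - <<'E'
from h import *
a=snap("scene")["frame"][140:280,180:340,::-1]; b=snap("top")["frame"][130:225,215:385,::-1]
rs=lambda i,w,h:cv2.resize(i,(w,h),interpolation=cv2.INTER_CUBIC)
# brake + rack from scene, brake from top
c=np.vstack([np.hstack([rs(a[60:135,0:110],440,300),rs(a[0:75,85:150],260,300)]),np.hstack([rs(b[15:90,0:100],400,300),rs(b[20:70,115:165],300,300)])])
cv2.imwrite("pics/end.png",c)
go(503,3,230,-1.746)
E
```

```text
t: 17.95
ee_pos: [458.3, -243.4, 243.3]
orientation: [-3.129, 0.283, 0.0]
ft_force: [0.5, -0.7, 0.0]
width: 43.8
grasp_force: 0.0
rows: [0.5, -248.6, 13.3] [-0.0, 0.0, -0.002]
t 18.05 pos [ 458.8 -241.6  243.2] yaw -1.748 q6 1.24 w 43.7 g 0.0 F [ 0.2 -0.1 -0.2]
```

View pics/end.png

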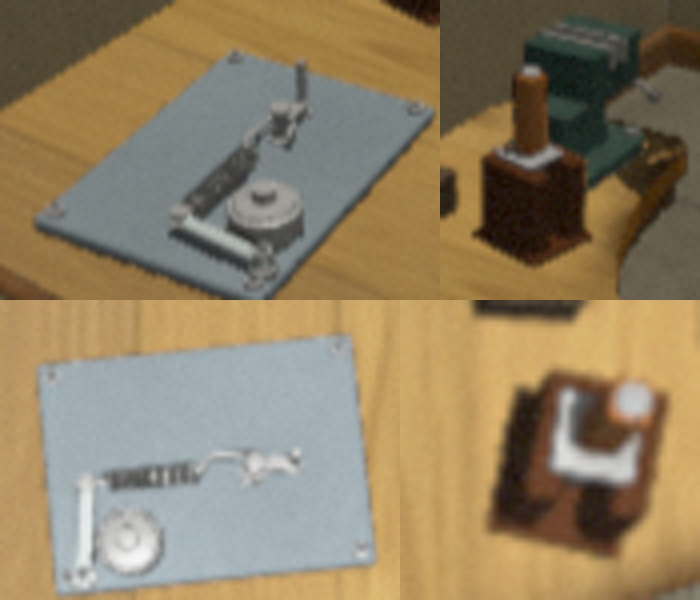

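The picture shows the spring straight from the pin (85,483) to the hook round the post (255,463), with the stud beyond at (297,460). The lever is against the drum, and the puller is upright on its collar in the rack.

```bash
python3 -c "
from workcell import ctrl; print(ctrl.close_job())"
```

```text
the job is handed in; nothing more can be done
None
```

The job is handed in at about 18 s: the last picture shows the spring hooked round the post, the lever home against the drum, and the puller upright on its collar in the rack.

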